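Book out a synth board and hold the spring jaw open

TASK

Book out the finished synth board that is clamped in the board holder: take the pocket scanner from its charging stand, hold it steady a few centimetres above the board's square code label, pointing straight down at the label, for about two seconds, then stand it fully back in its charging stand and let go of it. Then take the holder's spring jaw by its handle post, pull it out until its index line is level with the line on the cursor that is screwed to the rail, and keep holding it there, so that I can lift the board out: finish while still holding the jaw at the mark. The board must stay lying on its rests, and leave everything else on the bench where it is.

Things in the scene. Friction and masses are not known exactly. Their poses are not given: they have to be found in the camera images.
- scanner_centre (a point): The pocket code scanner, a grey upright stick 110 mm tall with a black nose, cross-section 34 mm (its x) by 26 mm (its y), about 90 g, loose. This point is its centre, 55 mm above its nose and 55 mm below its top; z points from the nose to the top. It starts standing nose down in its charging stand. Grip it across the 26 mm, 15 to 30 mm above this point, where it is clear of the stand. It reads by itself when it is held steady over a label.
- scanner_window (a point): The scanner's reading window, the middle of its nose (lower end face). It looks along the scanner's -z, straight down when the scanner is upright.
- stand: The scanner's charging stand, black, fixed, foot 90 x 74 mm and 10 mm thick, with a rectangular socket 42 mm (its x) by 32 mm (its y) clear, walls 5 to 7 mm thick and rim 46 mm above the bench. Origin on the bench under the socket's centre; the socket's floor, on which the scanner's nose stands, is 10 mm above it. The scanner goes in with its x along the stand's x (either way round).
- board_label (a point): Centre of the 26 x 26 mm white square code label on the finished board, the one in the holder; z points up. The label lies about 43 mm above the bench. (A second, like board lies loose on the bench: it is not meant.)
- board_centre (a point): Centre of the top face of the finished board: dark circuit board 100 mm (its x, along the holder's rail) by 80 mm, 2.4 mm thick, parts on it up to 13 mm tall, about 90 g, loose. It lies on two fixed rests of the holder, 40 mm above the bench, and is clamped between the fixed jaw (holder's +x end) and the sliding spring jaw.
- holder: The board holder, fixed to the bench: an aluminium rail 290 x 60 mm, its top 22 mm above the bench, reaching from 200 mm on the -x side to 90 mm on the +x side of the origin, which lies on the bench. Its x axis runs along the rail: the fixed jaw and the spring reel stand at the +x end (up to 56 mm high), the sliding jaw is on the -x side and opens along -x.
- jaw: The sliding jaw: an aluminium carriage 85 x 48 mm with an upright jaw plate 84 mm wide (top 56 mm above the bench) pressing on the board. Origin at the foot of the handle post, 38 mm above the bench; axes parallel to the holder's, so it is pulled out along its -x, by up to 65 mm. A return spring in the holder pulls it shut all the time: about 5 N at the start, rising by 0.6 N per 10 mm pulled out; let go, it snaps back.
- handle (a point): Middle of the jaw's handle post, an upright steel cylinder 20 mm in diameter and 50 mm tall (38 to 88 mm above the bench); this point is 68 mm above the bench. The jaw plate's near face stands 53 mm from the post's axis, towards the holder's +x; nothing taller than the carriage stands on its other sides.
- pointer (a point): The index line of the sliding jaw: a dark line across a small lug, 14 mm wide along the rail, on the carriage's +y side, 35 mm above the bench, 40 mm from the handle post towards the fixed jaw. Moves with the jaw.
- mark (a point): The mark: the white line on top of the black cursor, a block 10 mm wide along the rail, screwed fast to the rail's +y side, with a brass thumbscrew; top 30 mm above the bench. Axes parallel to the holder's. At the start it is 20 to 45 mm further along -x than the jaw's index line; the jaw is at the mark when both have the same x.
- spare: Another like circuit board with a label, lying loose on the bench. Bystander, 100 x 80 mm, 15 mm tall, origin under its centre.
- cassette: Music cassette, 100 x 64 x 11 mm, lying flat. Bystander, origin under its centre.
- cells: Battery holder with two cells, 60 x 34 x 16 mm. Bystander, origin under its centre.
- screwdriver: Screwdriver 150 mm long, lying on the bench. Bystander.
- cases: Stack of three cassettes in clear cases, about 115 x 75 x 48 mm. Bystander, origin under its centre.
- meter: Digital multimeter lying on its back, 150 x 78 x 47 mm. Bystander, origin under its centre.

How it is judged:
By the outcome, as a careful person would: the job done as asked, in the order asked, and still so for the second after the job is handed in, while the arm keeps its last pose, push and grip.
It also fails if it takes over 66 s, if anything falls off the work surface, if the arm or the gripper's body presses on something with over 40 N, if the wrist force passes 120 N, or if a joint passes its speed limit or range.

ROBOT

A 6-joint arm with a two-finger parallel gripper is mounted at the origin on the work surface. World frame = base frame: x ahead of the robot, y to its left, z up, the work surface at z = 0. Lengths are in m, angles in rad, forces in N, time in s.
With the tool pointing down it reaches from about 0.3 to 0.825 m from the base axis. Payload 5.4 kg.
Tool frame: the origin (TCP) lies on the centre line of the jaws, within the pads' length; the fingertips stand robot.nose_length ahead of it and the grasp point (between the pads) lies 2 mm behind it (robot.nose_length is the distance from the TCP to the fingertips, in m); z points along the fingers, y is the line along which they close (so a half turn about z gives the same grasp; the last joint's range is limited). The gripper opens to 92 mm and grips with 3 to 60 N. Pads are 20 mm wide; open, the fingers measure 128 mm over their backs; the gripper's body (75 mm by 189 mm) begins 69 mm behind the grasp point.
Start: joints at [-0.21, 0.158, 1.597, -0, 1.386, -0.21], TCP at [0.575, -0, 0.232] pointing down, gripper open.
Joint ranges: [-2.91, 2.91], [-0.94, 2.29], [0.18, 2.7], [-1.29, 4.43], [0.17, 2.64], [-3, 3]. Speed limits (rad/s): [2.57, 2.57, 3.14, 3.14, 3.14, 3.14].

INTERFACE

Orientations are given as a rotation vector (axis times angle).
In Python, from workcell import robot, optics, order gives the robot as it stands.
- The arm moves only by the tool jog_arm, never from a script. Its argument "commands" is a list of rows, each an object of numbers: "dx", "dy", "dz": the shift along the tool's x, y, z in cm; "ax", "ay", "az": the turn, a rotation vector about the tool's x, y, z in degrees; "fingers": the opening, from -1 (shut) to 1 (fully open). A call has 1 to 20 rows; each row shifts and turns the commanded pose from where the row before left it, along the tool's axes as they then stand; what a row does not reach is not made up. A row lasts 1/8 s, in which the tool goes at most 62.5 mm and 10.7 degrees, less where a joint would pass 70% of its speed; a pose out of reach is approached as far as the arm can. A call is refused whole if a number of a shift passes 6.25 or a number of a turn 10.7, either way. A call with a gripper value outside its range is refused whole. The fingers move at their own pace and stop on an object; "newtons" is the grip in N (left out, the last holds). Time passes only in rows, so rows that do not move let the fingers close. It gives the time, the measured TCP pose, the force, the opening and the grip force at its end, in the units of the state.
- robot.get_state(): the state, without advancing time (a new reading comes with each control period).
- optics.snapshot(name): name is "scene" or "side" or "wrist"; returns the picture (384x512x3 uint8, red, green, blue); there is no depth.
- optics.camera_info(name): a dict with "mtx" (3x3 intrinsics, pixels), "cam_to_world" (4x4, takes a point from camera to world coordinates). Camera axes: x right, y down, z forward; pixel columns grow to the right and rows downward; lengths in m; the calibration is good to about 2 mm. A picture is of the moment at which its call begins: read the wrist's pose just before it. camera_info takes no time and is no camera call; for the wrist camera it gives the pose at the moment of the call.
- order.finish_job(): hands the job in; it is judged then, once.
The state is a dict: "t": time; "joint_pos": joint angles; "qd": joint speeds; "tau": joint torques, N m; "eef_pos": TCP position; "ee_rot": TCP orientation; "ft_force": force on the tool from outside, world axes, zero at the start; "ft_torque": the same for the moment, N m; "finger_gap": finger opening in m; "finger_force": force on a finger pad.
Only numpy, scipy, OpenCV 4.12 (cv2) and the standard library are available. Lean on these libraries where they do the work, as an engineer would, in place of code of your own. Each camera call takes 0.05 s, during which the arm holds its last target. There are 200 camera calls.

## Working session

There is one attempt and no reset: what is moved stays moved. The work goes in short steps, Python scripts to look and compute and a tool call to move; the robot and the scene stay as the last step left them, time stands still between calls to the robot, and variables do not carry over. Pictures are saved under pics/ and viewed, at most 10 in all, crops included, and the job is handed in when it is done.

Besides the shell and the picture viewer there is one more tool, called after "Emit:" as name(argument=value, ...), one argument or row to a line, values as JSON. jog_arm: Moves the arm, as the interface text tells. Its arguments: {"type":"object","properties":{"commands":{"type":"array"},"newtons":{"type":"number"}},"required":["commands"]}

```bash
mkdir -p pics; ls; python3 - <<'E'
from workcell import robot, optics, order
import cv2, numpy as np
print(robot.nose_length, robot.get_state())
ims=[]
for n in ("scene","side","wrist"):
    im=optics.snapshot(n); np.save(f"pics/{n}0.npy",im); i=optics.camera_info(n); np.savez(f"pics/{n}0.npz",**i)
    print(n,i['mtx'].tolist() if hasattr(i['mtx'],'tolist') else i['mtx'],np.round(i['cam_to_world'],4).tolist())
    cv2.imwrite(f"pics/{n}0.png",cv2.resize(im[:,:,::-1],(768,576),interpolation=cv2.INTER_CUBIC))
E
```

```text
pics
0.017 {'t': 0.0, 'joint_pos': array([-2.10082418e-01,  1.59070932e-01,  1.59821248e+00, -5.42215294e-05,
        1.38619471e+00, -2.10100333e-01]), 'qd': array([ 0.00023906,  0.00045417, -0.00036143, -0.00054411,  0.00139948,
        0.00093672]), 'tau': array([ 4.79022274e-04, -3.85570908e+01, -3.22103977e+01,  7.00944406e-02,
        3.78346047e-02, -1.56143192e-04]), 'eef_pos': array([5.74406803e-01, 9.88255718e-05, 2.30616494e-01]), 'ee_rot': array([-2.22031205e+00, -2.22037403e+00,  1.68083527e-03]), 'ft_force': array([-0.72509763,  0.34099667, -0.24107763]), 'ft_torque': array([0.01371141, 0.00846536, 0.02375759]), 'finger_force': 0.0, 'finger_gap': 0.09191254881801923}
scene [[404.33737727503643, 0.0, 249.7906255542699], [0.0, 404.33737727503643, 180.97240064449096], [0.0, 0.0, 1.0]] [[-0.3438, 0.4803, -0.8069, 1.3873], [0.939, 0.1675, -0.3004, 0.3128], [-0.0091, -0.861, -0.5086, 0.5963], [0.0, 0.0, 0.0, 1.0]]
side [[433.5921263293047, 0.0, 260.6042539561452], [0.0, 433.5921263293047, 196.2471019033789], [0.0, 0.0, 1.0]] [[0.9961, -0.0786, 0.0398, 0.5551], [-0.0864, -0.7815, 0.618, -0.7326], [-0.0175, -0.619, -0.7852, 1.0482], [0.0, 0.0, 0.0, 1.0]]
wrist [[291.8972512043626, 0.0, 254.8509739577061], [0.0, 291.8972512043626, 193.64312728273535], [0.0, 0.0, 1.0]] [[1.0, -0.0001, -0.0012, 0.5739], [-0.0004, -0.9654, -0.2607, 0.0732], [-0.0011, 0.2607, -0.9654, 0.384], [0.0, 0.0, 0.0, 1.0]]
```

View pics/scene0.png

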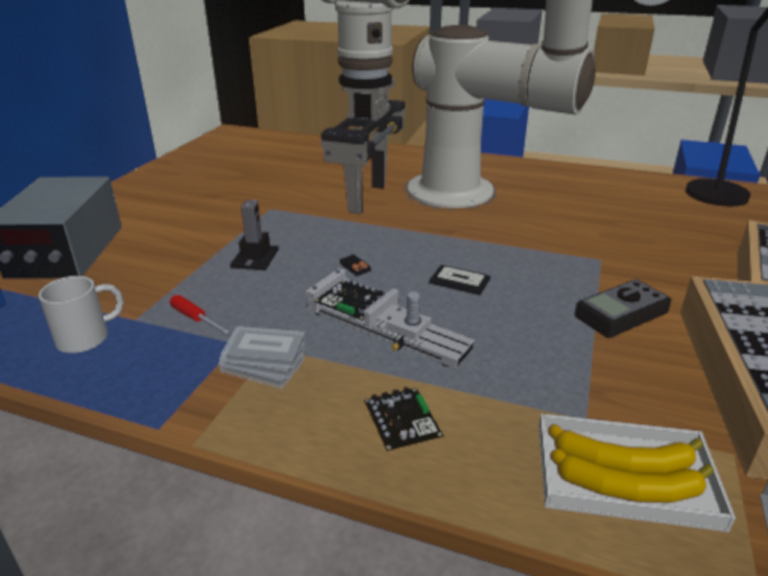

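View pics/side0.png

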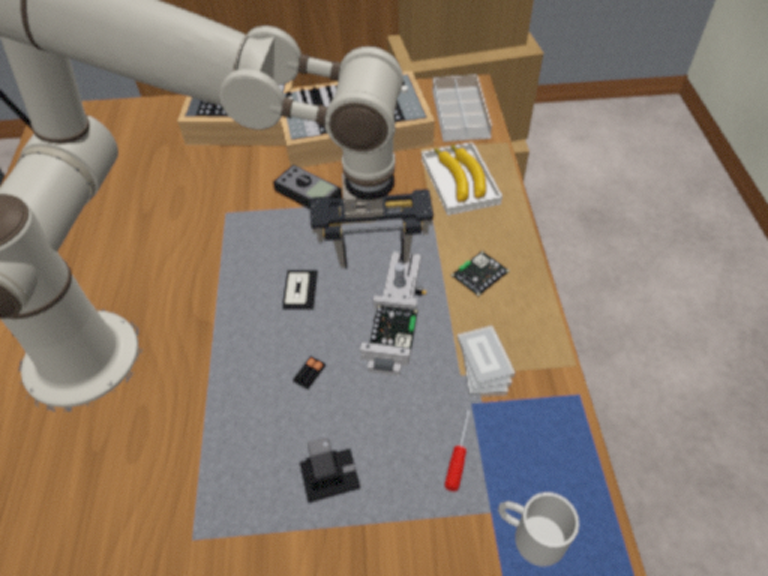

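The scene view shows the scanner in its stand at (252,220), the holder at (310–470, 275–360) and the spare board at (403,417). In the side view the scanner top is at (318,443), the holder's label at (403,341) and the handle near (402,265). Next I'll get rough positions by ray casting.

```bash
cat > h.py <<'E'
import numpy as np, cv2
from workcell import robot, optics, order
def ray(info,u,v):
    M=np.array(info['cam_to_world']); d=M[:3,:3]@np.linalg.solve(np.array(info['mtx']),[u,v,1.]); return M[:3,3],d
def onplane(info,u,v,z):
    o,d=ray(info,u,v); return o+d*(z-o[2])/d[2]
def proj(info,p):
    M=np.array(info['cam_to_world']); c=M[:3,:3].T@(np.array(p)-M[:3,3]); q=np.array(info['mtx'])@c; return q[:2]/q[2]
E
python3 - <<'E'
from h import *
S=np.load('pics/side0.npz');C=np.load('pics/scene0.npz')
f=lambda i,u,v,z:np.round(onplane(i,u/1.5,v/1.5,z),3)
print('scanner top side',f(S,318,443,.12),'scene',f(C,251,203,.12))
print('label',f(S,403,341,.043)); print('post top side',f(S,402,265,.088),'scene',f(C,413,294,.088))
print('rail -x end',f(S,405,255,.022),'reel',f(S,384,366,.04)); print('fixedjaw L,R',f(S,362,350,.056),f(S,409,352,.056))
print('jawplate',f(S,376,302,.056),f(S,417,303,.056)); print('cursor',f(S,421,292,.03))
print('stand foot corners',[f(S,u,v,.01) for u,v in((301,462),(352,452),(359,487),(307,499))])
E
```

```text
scanner top side [ 0.465 -0.282  0.12 ] scene [ 0.467 -0.281  0.12 ]
label [ 0.619 -0.054  0.043]
post top side [0.632 0.094 0.088] scene [0.626 0.092 0.088]
rail -x end [0.646 0.177 0.022] reel [ 0.579 -0.103  0.04 ]
fixedjaw L,R [ 0.542 -0.075  0.056] [ 0.627 -0.088  0.056]
jawplate [0.575 0.033 0.056] [0.653 0.022 0.056]
cursor [0.667 0.069 0.03 ]
stand foot corners [array([ 0.425, -0.26 ,  0.01 ]), array([ 0.512, -0.251,  0.01 ]), array([ 0.52 , -0.313,  0.01 ]), array([ 0.435, -0.326,  0.01 ])]
```

Emit:
jog_arm(
  commands=[
    {"az":10.4,"fingers":1},
    {"az":10.4},
    {"az":10.4},
    {"az":10.4},
    {"az":10.4},
    {"az":10.4},
    {"az":10.4},
    {"az":10.2},
    {"dx":-2,"dy":3.8},
    {"dx":-2,"dy":3.8},
    {"dx":-2,"dy":3.8},
    {"dx":-2,"dy":3.8},
    {"dx":-2,"dy":3.8},
    {"dx":-2,"dy":3.8},
    {"dx":-2,"dy":3.8},
    {},
  ],
)

```text
invalid input at $.commands[0]: expected keys dx, dy, dz, ax, ay, az, fingers
```

```bash
python3 - <<'E'
from h import *
i=optics.camera_info('wrist'); im=optics.snapshot('wrist'); np.save('pics/w1.npy',im); np.savez('pics/w1.npz',**i)
s=robot.get_state(); print(s['t'],s['eef_pos'],s['ee_rot'],s['joint_pos'],s['ft_force'])
cv2.imwrite('pics/w1.png',cv2.resize(im[:,:,::-1],(768,576),interpolation=cv2.INTER_CUBIC))
E
```

```text
0.2 [5.74633324e-01 4.53139496e-05 2.31000381e-01] [-2.22076660e+00 -2.22074788e+00  1.00441270e-03] [-2.10114840e-01  1.58814242e-01  1.59773396e+00 -1.04592941e-05
  1.38620422e+00 -2.10104484e-01] [-0.23793088 -0.34369761  0.24321604]
```

View pics/w1.png

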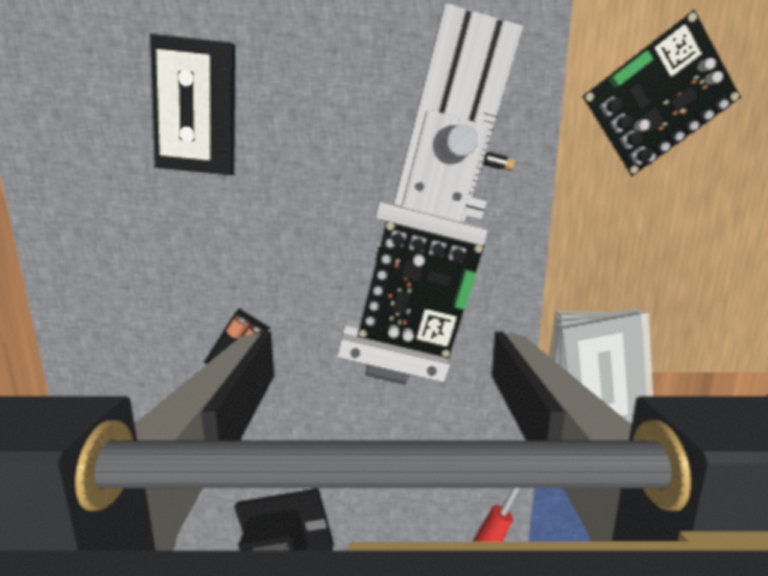

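The move was refused because every row needs all keys, so this picture is still from the start pose. It is useful anyway: label at (437,328), post top at (462,138), pointer lug near (477,207) and cursor at (498,160).

Emit:
jog_arm(
  commands=[
    {"dx":0,"dy":0,"dz":0,"ax":0,"ay":0,"az":10.4,"fingers":1},
    {"dx":0,"dy":0,"dz":0,"ax":0,"ay":0,"az":10.4,"fingers":1},
    {"dx":0,"dy":0,"dz":0,"ax":0,"ay":0,"az":10.4,"fingers":1},
    {"dx":0,"dy":0,"dz":0,"ax":0,"ay":0,"az":10.4,"fingers":1},
    {"dx":0,"dy":0,"dz":0,"ax":0,"ay":0,"az":10.4,"fingers":1},
    {"dx":0,"dy":0,"dz":0,"ax":0,"ay":0,"az":10.4,"fingers":1},
    {"dx":0,"dy":0,"dz":0,"ax":0,"ay":0,"az":10.4,"fingers":1},
    {"dx":0,"dy":0,"dz":0,"ax":0,"ay":0,"az":10.2,"fingers":1},
    {"dx":-2,"dy":3.8,"dz":0,"ax":0,"ay":0,"az":0,"fingers":1},
    {"dx":-2,"dy":3.8,"dz":0,"ax":0,"ay":0,"az":0,"fingers":1},
    {"dx":-2,"dy":3.8,"dz":0,"ax":0,"ay":0,"az":0,"fingers":1},
    {"dx":-2,"dy":3.8,"dz":0,"ax":0,"ay":0,"az":0,"fingers":1},
    {"dx":-2,"dy":3.8,"dz":0,"ax":0,"ay":0,"az":0,"fingers":1},
    {"dx":-2,"dy":3.8,"dz":0,"ax":0,"ay":0,"az":0,"fingers":1},
    {"dx":-2,"dy":3.8,"dz":0,"ax":0,"ay":0,"az":0,"fingers":1},
    {"dx":0,"dy":0,"dz":0,"ax":0,"ay":0,"az":0,"fingers":1},
  ],
)

```text
t: 2.2
eef_pos: [0.4674, -0.2832, 0.2314]
ee_rot: [3.136, 0.186, -0.001]
ft_force: [0.8, 0.2, 0.3]
finger_gap: 0.092
finger_force: 0.0
```

```bash
python3 - <<'E'
from h import *
i=optics.camera_info('wrist'); im=optics.snapshot('wrist'); np.save('pics/w2.npy',im); np.savez('pics/w2.npz',**i)
s=robot.get_state(); print(s['t'],s['eef_pos'],s['ee_rot'],s['joint_pos'],s['ft_force'])
cv2.imwrite('pics/w2.png',cv2.resize(im[:,:,::-1],(768,576),interpolation=cv2.INTER_CUBIC))
W=np.load('pics/wrist0.npz'); f=lambda u,v,z:np.round(onplane(W,u/1.5,v/1.5,z),4)
print('label',f(437,328,.043),'post',f(462,138,.088),'ptr',f(477,207,.035),'cur',f(495,160,.03))
print('railend',f(446,4,.022),f(522,26,.022),'board corners',f(390,224,.04),f(484,246,.04),f(362,334,.04),f(448,356,.04))
E
```

```text
2.25 [ 0.46797748 -0.28172588  0.23133335] [-3.13525949e+00 -1.88164608e-01  3.16192028e-04] [-7.63383601e-01  8.47513987e-02  1.67805838e+00  3.28621662e-04
  1.37942713e+00  6.87462637e-01] [-0.34122069  0.21554708  1.29508083]
label [ 0.6187 -0.051   0.043 ] post [0.6246 0.0943 0.088 ] ptr [0.6479 0.0468 0.035 ] cur [0.6609 0.0823 0.03  ]
railend [0.62   0.1913 0.022 ] [0.6764 0.177  0.022 ] board corners [0.5796 0.0341 0.04  ] [0.6541 0.0167 0.04  ] [ 0.5566 -0.0574  0.04  ] [ 0.6292 -0.0773  0.04  ]
```

View pics/w2.png

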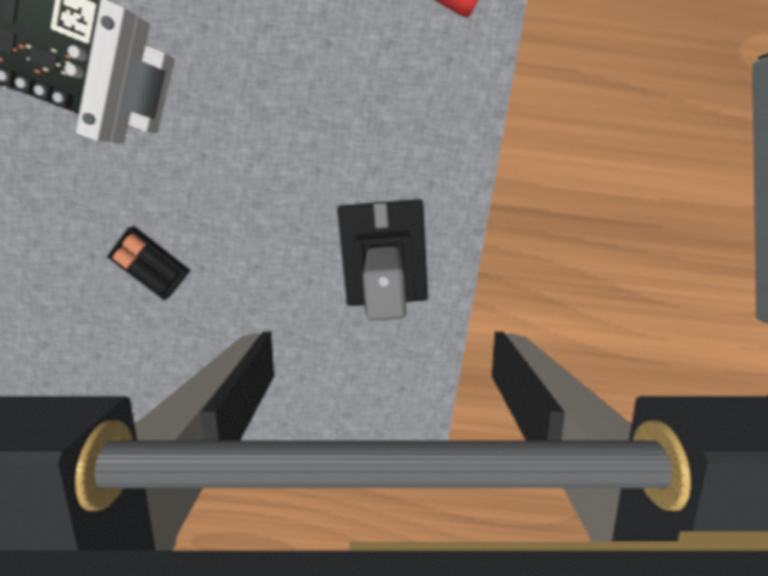

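The stand's foot corners are at (338,207), (422,200), (427,298) and (348,305), and the scanner's top is at about (384,295). I'll measure the yaw and top centre.

```bash
python3 - <<'E'
from h import *
W=np.load('pics/w2.npz'); f=lambda u,v,z:onplane(W,u/1.5,v/1.5,z)
c=np.array([f(u,v,.01) for u,v in((338,207),(422,200),(427,299),(348,305))]); print(np.round(c,4).tolist(),c.mean(0))
for a,b in((0,3),(1,2),(0,1),(3,2)):
    d=c[a]-c[b]; print(np.hypot(*d[:2]),np.degrees(np.arctan2(d[1],d[0])))
im=np.load('pics/w2.npy'); g=cv2.cvtColor(im,cv2.COLOR_RGB2GRAY)
print(g[164:216:2,256].tolist()); print(g[205,236:280].tolist())
m=cv2.inRange(g,118,150); print(g[195,236:280].tolist())
for u,v in((364,278),(404,276),(406,318),(366,320)): print(np.round(f(u,v,.12),4))
cv2.imwrite('pics/c2.png',cv2.resize(im[155:225,215:295,::-1],(800,600)[:2] and (686,600),interpolation=cv2.INTER_NEAREST))
E
```

```text
[[0.5069, -0.2411, 0.01], [0.5209, -0.3106, 0.01], [0.4358, -0.3272, 0.01], [0.422, -0.2579, 0.01]] [ 0.47137453 -0.28422068  0.01      ]
0.0865518465719287 11.163223142881314
0.08674383064216272 11.047576952762082
0.07086373530888233 101.43145113352449
0.07068801307841084 101.2766485985854
[51, 83, 85, 85, 86, 86, 86, 90, 115, 130, 153, 194, 196, 172, 136, 135, 135, 135, 135, 135, 135, 135, 134, 132, 116, 140]
[142, 141, 140, 140, 140, 139, 131, 113, 113, 125, 131, 134, 134, 135, 135, 136, 133, 136, 134, 135, 135, 135, 135, 134, 133, 133, 134, 133, 134, 133, 131, 123, 110, 100, 108, 133, 146, 147, 149, 150, 150, 153, 149, 146]
[42, 41, 42, 40, 43, 45, 70, 104, 125, 132, 134, 136, 136, 135, 135, 136, 136, 136, 136, 135, 136, 136, 136, 134, 134, 135, 134, 134, 134, 133, 126, 115, 101, 80, 55, 41, 41, 37, 39, 41, 38, 40, 40, 41]
[ 0.4751 -0.271   0.12  ]
[ 0.4793 -0.2955  0.12  ]
[ 0.4522 -0.3004  0.12  ]
[ 0.4479 -0.2752  0.12  ]
```

View pics/c2.png

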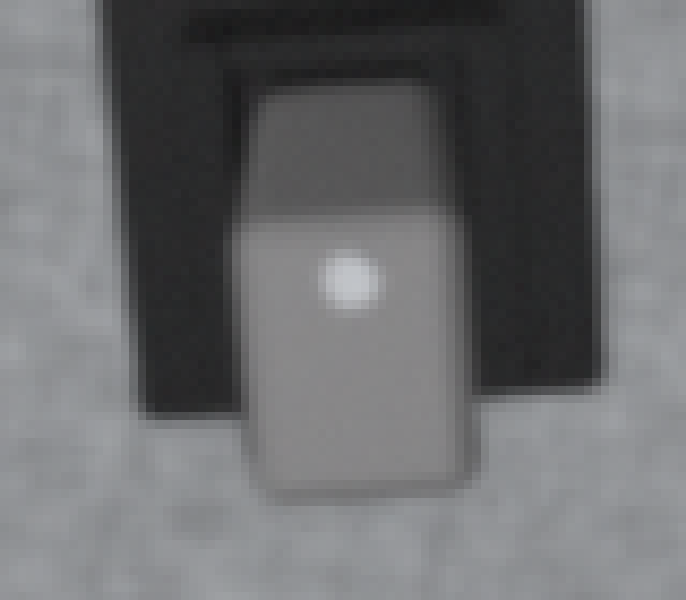

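The close crop shows the scanner's top face spanning about u 242–270, v 180–212, with an off-centre LED dot. The stand's yaw is about 11°.

```bash
python3 - <<'E'
from h import *
W=np.load('pics/w2.npz')
c=np.array([onplane(W,u-.5,v-.5,.12) for u,v in((242.4,180.4),(269.3,179.7),(271,211.8),(244.2,212.8))]); print(np.round(c,4).tolist()); p=c.mean(0)
for a,b in((0,3),(1,2),(1,0),(2,3)): d=c[a]-c[b]; print(np.hypot(*d[:2]),np.degrees(np.arctan2(d[1],d[0])))
s=robot.get_state(); e=s['eef_pos']; print(p, e, p-e)
y=np.radians(11.1); x=np.array([np.cos(y),np.sin(y)]); yy=np.array([np.sin(y),-np.cos(y)]); d=(p-e)[:2]; print('dx,dy after az -4.2:',d@x*100,d@yy*100)
E
```

```text
[[0.4801, -0.2698, 0.12], [0.4837, -0.2944, 0.12], [0.4529, -0.3001, 0.12], [0.4489, -0.2748, 0.12]]
0.031675302704360246 9.196387375237025
0.03136929878691633 10.427387571540825
0.02492623816961704 -81.72966767071112
0.025597057067388396 -81.00420321360167
[ 0.46639714 -0.28477432  0.12      ] [ 0.46797748 -0.28172588  0.23133335] [-0.00158034 -0.00304844 -0.11133335]
dx,dy after az -4.2: -0.21376681867347486 0.26871611561044995
```

Emit:
jog_arm(
  commands=[
    {"dx":0,"dy":0,"dz":0,"ax":0,"ay":0,"az":-3.6,"fingers":1},
    {"dx":-0.2,"dy":0.27,"dz":0,"ax":0,"ay":0,"az":0,"fingers":1},
    {"dx":0,"dy":0,"dz":4,"ax":0,"ay":0,"az":0,"fingers":1},
    {"dx":0,"dy":0,"dz":4,"ax":0,"ay":0,"az":0,"fingers":0.2},
    {"dx":0,"dy":0,"dz":4,"ax":0,"ay":0,"az":0,"fingers":0.2},
    {"dx":0,"dy":0,"dz":2.3,"ax":0,"ay":0,"az":0,"fingers":0.2},
    {"dx":0,"dy":0,"dz":0,"ax":0,"ay":0,"az":0,"fingers":0},
    {"dx":0,"dy":0,"dz":0,"ax":0,"ay":0,"az":0,"fingers":-1},
    {"dx":0,"dy":0,"dz":0,"ax":0,"ay":0,"az":0,"fingers":-1},
    {"dx":0,"dy":0,"dz":0,"ax":0,"ay":0,"az":0,"fingers":-1},
    {"dx":0,"dy":0,"dz":0,"ax":0,"ay":0,"az":0,"fingers":-1},
  ],
  newtons=25,
)

```text
t: 3.62
eef_pos: [0.4676, -0.2847, 0.0898]
ee_rot: [3.127, 0.29, 0.002]
ft_force: [-0.9, 0.7, 6.4]
finger_gap: 0.0254
finger_force: 25.0
```

```bash
python3 - <<'E'
from h import *
s=robot.get_state(); print(s['t'],s['eef_pos'],s['ee_rot'],s['ft_force'],s['ft_torque'],s['finger_gap'],s['finger_force'])
E
```

```text
3.625 [ 0.46761433 -0.28467601  0.08982417] [3.12674720e+00 2.89863746e-01 2.21866382e-03] [-0.90660896  0.72874346  6.40423188] [0.21563076 0.16687981 0.02198678] 0.025427353439001484 24.973268508911133
```

Emit:
jog_arm(
  commands=[
    {"dx":0,"dy":0,"dz":-1.5,"ax":0,"ay":0,"az":0,"fingers":-1},
    {"dx":0,"dy":0,"dz":-3,"ax":0,"ay":0,"az":0,"fingers":-1},
    {"dx":0,"dy":0,"dz":-3,"ax":0,"ay":0,"az":0,"fingers":-1},
    {"dx":0,"dy":0,"dz":-3,"ax":0,"ay":0,"az":0,"fingers":-1},
    {"dx":0,"dy":0,"dz":-1.5,"ax":0,"ay":0,"az":0,"fingers":-1},
    {"dx":1.2,"dy":-1.25,"dz":0,"ax":0,"ay":0,"az":0,"fingers":-1},
    {"dx":2.4,"dy":-2.5,"dz":0,"ax":0,"ay":0,"az":0,"fingers":-1},
    {"dx":2.4,"dy":-2.5,"dz":0,"ax":0,"ay":0,"az":0,"fingers":-1},
    {"dx":2.4,"dy":-2.5,"dz":0,"ax":0,"ay":0,"az":0,"fingers":-1},
    {"dx":2.4,"dy":-2.5,"dz":0,"ax":0,"ay":0,"az":0,"fingers":-1},
    {"dx":2.4,"dy":-2.5,"dz":0,"ax":0,"ay":0,"az":0,"fingers":-1},
    {"dx":2.4,"dy":-2.5,"dz":0,"ax":0,"ay":0,"az":0,"fingers":-1},
    {"dx":2.4,"dy":-2.5,"dz":0,"ax":0,"ay":0,"az":0,"fingers":-1},
    {"dx":1.2,"dy":-1.35,"dz":0,"ax":0,"ay":0,"az":0,"fingers":-1},
    {"dx":0,"dy":0,"dz":2,"ax":0,"ay":0,"az":0,"fingers":-1},
    {"dx":0,"dy":0,"dz":1.7,"ax":0,"ay":0,"az":0,"fingers":-1},
    {"dx":0,"dy":0,"dz":0.8,"ax":0,"ay":0,"az":0,"fingers":-1},
    {"dx":0,"dy":0,"dz":0,"ax":0,"ay":0,"az":0,"fingers":-1},
  ],
  newtons=25,
)

```text
t: 5.88
eef_pos: [0.6178, -0.0518, 0.1623]
ee_rot: [-3.128, -0.288, 0.003]
ft_force: [0.1, 0.2, -1.5]
finger_gap: 0.0259
finger_force: 25.0
```

```bash
python3 - <<'E'
from h import *
ims=[]
for n in ('side','scene','wrist'):
    i=optics.camera_info(n); im=optics.snapshot(n); np.save(f'pics/{n}3.npy',im); np.savez(f'pics/{n}3.npz',**i)
    u,v=(proj(i,[.6187,-.052,.1]) if n!='wrist' else (256,200)); u=int(np.clip(u,65,447));v=int(np.clip(v,60,324))
    c=im[v-60:v+60,u-65:u+65,::-1] if n!='wrist' else im[:,:,::-1]
    print(n,u-65,v-60); ims.append(cv2.resize(c,(390,300),interpolation=cv2.INTER_CUBIC))
s=robot.get_state(); print(s['t'],s['eef_pos'],s['ee_rot'],s['ft_force'],s['finger_gap'],s['joint_pos'])
cv2.imwrite('pics/v3.png',np.vstack([np.hstack(ims[:2]),np.hstack([ims[2],ims[2]*0])]))
E
```

```text
side 203 154
scene 154 119
wrist 191 140
6.025 [ 0.61914577 -0.05174668  0.16443878] [3.12764011e+00 2.89284197e-01 2.17633799e-03] [-0.34630083 -0.79989221 -1.22607018] 0.026042481353992057 [-2.77552951e-01  3.30272036e-01  1.52882200e+00 -6.30379571e-05
  1.28098897e+00  1.10880056e+00]
```

View pics/v3.png

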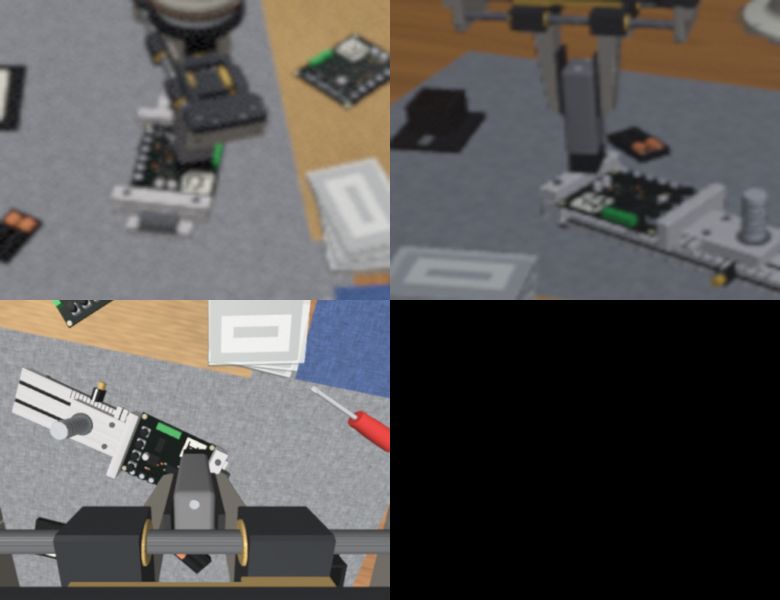

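The crops show the scanner held upright with its nose above the label: side-view label at (197,183), and in the scene view the nose at (583,163) just behind the label. I'll hold it there for 2.5 s.

Emit:
jog_arm(
  commands=[
    {"dx":0,"dy":0,"dz":0,"ax":0,"ay":0,"az":0,"fingers":-1},
    {"dx":0,"dy":0,"dz":0,"ax":0,"ay":0,"az":0,"fingers":-1},
    {"dx":0,"dy":0,"dz":0,"ax":0,"ay":0,"az":0,"fingers":-1},
    {"dx":0,"dy":0,"dz":0,"ax":0,"ay":0,"az":0,"fingers":-1},
    {"dx":0,"dy":0,"dz":0,"ax":0,"ay":0,"az":0,"fingers":-1},
    {"dx":0,"dy":0,"dz":0,"ax":0,"ay":0,"az":0,"fingers":-1},
    {"dx":0,"dy":0,"dz":0,"ax":0,"ay":0,"az":0,"fingers":-1},
    {"dx":0,"dy":0,"dz":0,"ax":0,"ay":0,"az":0,"fingers":-1},
    {"dx":0,"dy":0,"dz":0,"ax":0,"ay":0,"az":0,"fingers":-1},
    {"dx":0,"dy":0,"dz":0,"ax":0,"ay":0,"az":0,"fingers":-1},
    {"dx":0,"dy":0,"dz":0,"ax":0,"ay":0,"az":0,"fingers":-1},
    {"dx":0,"dy":0,"dz":0,"ax":0,"ay":0,"az":0,"fingers":-1},
    {"dx":0,"dy":0,"dz":0,"ax":0,"ay":0,"az":0,"fingers":-1},
    {"dx":0,"dy":0,"dz":0,"ax":0,"ay":0,"az":0,"fingers":-1},
    {"dx":0,"dy":0,"dz":0,"ax":0,"ay":0,"az":0,"fingers":-1},
    {"dx":0,"dy":0,"dz":0,"ax":0,"ay":0,"az":0,"fingers":-1},
    {"dx":0,"dy":0,"dz":0,"ax":0,"ay":0,"az":0,"fingers":-1},
    {"dx":0,"dy":0,"dz":0,"ax":0,"ay":0,"az":0,"fingers":-1},
    {"dx":0,"dy":0,"dz":0,"ax":0,"ay":0,"az":0,"fingers":-1},
    {"dx":0,"dy":0,"dz":0,"ax":0,"ay":0,"az":0,"fingers":-1},
  ],
)

```text
t: 8.52
eef_pos: [0.6187, -0.0512, 0.1636]
ee_rot: [-3.128, -0.29, 0.0]
ft_force: [-0.5, -0.4, -1.0]
finger_gap: 0.0257
finger_force: 25.0
```

Emit:
jog_arm(
  commands=[
    {"dx":0,"dy":0,"dz":-2,"ax":0,"ay":0,"az":0,"fingers":-1},
    {"dx":0,"dy":0,"dz":-2.5,"ax":0,"ay":0,"az":0,"fingers":-1},
    {"dx":-1.2,"dy":1.35,"dz":0,"ax":0,"ay":0,"az":0,"fingers":-1},
    {"dx":-2.4,"dy":2.5,"dz":0,"ax":0,"ay":0,"az":0,"fingers":-1},
    {"dx":-2.4,"dy":2.5,"dz":0,"ax":0,"ay":0,"az":0,"fingers":-1},
    {"dx":-2.4,"dy":2.5,"dz":0,"ax":0,"ay":0,"az":0,"fingers":-1},
    {"dx":-2.4,"dy":2.5,"dz":0,"ax":0,"ay":0,"az":0,"fingers":-1},
    {"dx":-2.4,"dy":2.5,"dz":0,"ax":0,"ay":0,"az":0,"fingers":-1},
    {"dx":-2.4,"dy":2.5,"dz":0,"ax":0,"ay":0,"az":0,"fingers":-1},
    {"dx":-2.4,"dy":2.5,"dz":0,"ax":0,"ay":0,"az":0,"fingers":-1},
    {"dx":-1.2,"dy":1.25,"dz":0,"ax":0,"ay":0,"az":0,"fingers":-1},
    {"dx":0,"dy":0,"dz":0,"ax":0,"ay":0,"az":0,"fingers":-1},
    {"dx":0,"dy":0,"dz":0,"ax":0,"ay":0,"az":0,"fingers":-1},
  ],
)

```text
t: 10.15
eef_pos: [0.4672, -0.2834, 0.2084]
ee_rot: [-3.127, -0.291, -0.0]
ft_force: [0.3, 0.2, -1.2]
finger_gap: 0.0254
finger_force: 25.0
```

```bash
python3 - <<'E'
from h import *
for n in ('side','scene'):
    i=optics.camera_info(n); im=optics.snapshot(n); np.save(f'pics/{n}4.npy',im)
P=[]
for k in range(5):
    i=optics.camera_info('wrist'); im=optics.snapshot('wrist'); s=robot.get_state(); P.append(s['eef_pos'])
print(s['t'],np.mean(P,0),np.std(P,0),s['ee_rot'],s['ft_force'],s['finger_gap'])
E
```

```text
10.5 [ 0.46736383 -0.28348501  0.20857156] [7.89371434e-05 1.59657949e-04 2.60775095e-05] [-3.12799000e+00 -2.91449297e-01 -1.07744358e-05] [-0.82621233 -0.22609756 -1.36995614] 0.025858716673471616
```

Emit:
jog_arm(
  commands=[
    {"dx":0,"dy":0.1,"dz":2.5,"ax":0,"ay":0,"az":0,"fingers":-1},
    {"dx":0,"dy":0,"dz":3,"ax":0,"ay":0,"az":0,"fingers":-1},
    {"dx":0,"dy":0,"dz":1.5,"ax":0,"ay":0,"az":0,"fingers":-1},
    {"dx":0,"dy":0,"dz":0.7,"ax":0,"ay":0,"az":0,"fingers":-1},
    {"dx":0,"dy":0,"dz":0.4,"ax":0,"ay":0,"az":0,"fingers":-1},
    {"dx":0,"dy":0,"dz":0.4,"ax":0,"ay":0,"az":0,"fingers":-1},
    {"dx":0,"dy":0,"dz":0.4,"ax":0,"ay":0,"az":0,"fingers":-1},
    {"dx":0,"dy":0,"dz":0,"ax":0,"ay":0,"az":0,"fingers":-1},
  ],
)

```text
t: 11.5
eef_pos: [0.4671, -0.2851, 0.1195]
ee_rot: [-3.128, -0.29, 0.0]
ft_force: [0.4, 0.8, -1.9]
finger_gap: 0.0258
finger_force: 25.0
```

In the socket with no contact force, so I'll continue down.

Emit:
jog_arm(
  commands=[
    {"dx":0,"dy":0,"dz":0.8,"ax":0,"ay":0,"az":0,"fingers":-1},
    {"dx":0,"dy":0,"dz":0.8,"ax":0,"ay":0,"az":0,"fingers":-1},
    {"dx":0,"dy":0,"dz":0.6,"ax":0,"ay":0,"az":0,"fingers":-1},
    {"dx":0,"dy":0,"dz":0.4,"ax":0,"ay":0,"az":0,"fingers":-1},
    {"dx":0,"dy":0,"dz":0.2,"ax":0,"ay":0,"az":0,"fingers":-1},
    {"dx":0,"dy":0,"dz":0,"ax":0,"ay":0,"az":0,"fingers":-1},
  ],
)

```text
t: 12.25
eef_pos: [0.4672, -0.2851, 0.0916]
ee_rot: [-3.128, -0.29, 0.0]
ft_force: [0.7, 1.7, -0.6]
finger_gap: 0.0261
finger_force: 25.0
```

Emit:
jog_arm(
  commands=[
    {"dx":0,"dy":0,"dz":0.1,"ax":0,"ay":0,"az":0,"fingers":-1},
    {"dx":0,"dy":0,"dz":0.1,"ax":0,"ay":0,"az":0,"fingers":-1},
    {"dx":0,"dy":0,"dz":0,"ax":0,"ay":0,"az":0,"fingers":-1},
    {"dx":0,"dy":0,"dz":0,"ax":0,"ay":0,"az":0,"fingers":-1},
  ],
)

```text
t: 12.75
eef_pos: [0.4673, -0.2852, 0.0898]
ee_rot: [3.128, 0.29, 0.001]
ft_force: [0.5, 0.3, 1.0]
finger_gap: 0.0257
finger_force: 25.0
```

Emit:
jog_arm(
  commands=[
    {"dx":0,"dy":0,"dz":0,"ax":0,"ay":0,"az":0,"fingers":-0.3},
    {"dx":0,"dy":0,"dz":0,"ax":0,"ay":0,"az":0,"fingers":0.2},
    {"dx":0,"dy":0,"dz":0,"ax":0,"ay":0,"az":0,"fingers":0.2},
    {"dx":0,"dy":0,"dz":0,"ax":0,"ay":0,"az":0,"fingers":0.2},
    {"dx":0,"dy":0,"dz":-1,"ax":0,"ay":0,"az":0,"fingers":0.2},
    {"dx":0,"dy":0,"dz":-3,"ax":0,"ay":0,"az":0,"fingers":0.2},
    {"dx":0,"dy":0,"dz":-4,"ax":0,"ay":0,"az":0,"fingers":0.2},
    {"dx":0,"dy":0,"dz":-4,"ax":0,"ay":0,"az":0,"fingers":0.2},
    {"dx":0,"dy":0,"dz":-2.1,"ax":0,"ay":0,"az":0,"fingers":0.2},
    {"dx":0,"dy":0,"dz":0,"ax":0,"ay":0,"az":0,"fingers":0.2},
  ],
)

```text
t: 14.0
eef_pos: [0.4682, -0.286, 0.2332]
ee_rot: [3.124, 0.29, 0.005]
ft_force: [-0.4, 0.6, -0.0]
finger_gap: 0.0553
finger_force: 0.0
```

```bash
python3 - <<'E'
from h import *
i=optics.camera_info('wrist'); im=optics.snapshot('wrist'); np.save('pics/w5.npy',im); np.savez('pics/w5.npz',**i)
sc=optics.snapshot('scene'); C=optics.camera_info('scene')
s=robot.get_state(); print(s['t'],s['eef_pos'],s['ee_rot'],s['ft_force'],s['finger_gap'])
u,v=map(int,proj(i,[.467,-.285,.1])); print(u,v)
a=cv2.resize(im[v-60:v+60,u-60:u+60,::-1],(390,390),interpolation=cv2.INTER_CUBIC)
u,v=map(int,proj(C,[.467,-.285,.07])); print(u,v)
sc0=np.load('pics/scene0.npy')
b=[cv2.resize(x[v-30:v+30,u-30:u+30,::-1],(195,195),interpolation=cv2.INTER_CUBIC) for x in(sc0,sc)]
cv2.imwrite('pics/v5.png',np.hstack([a,np.vstack(b)]))
E
```

```text
14.1 [ 0.46687802 -0.28487052  0.23002996] [-3.12761521e+00 -2.90159168e-01  8.17897676e-04] [ 0.35283822 -0.90298884 -0.02692521] 0.05508441723431518
253 190
168 150
```

View pics/v5.png

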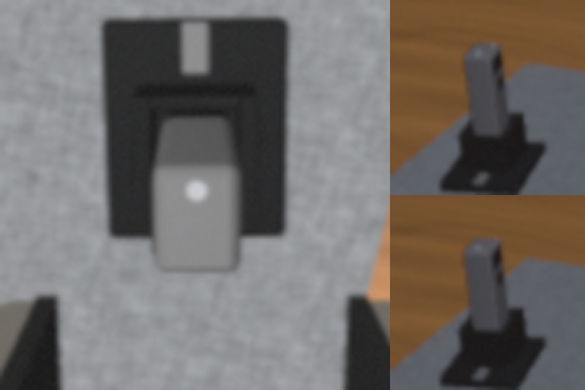

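The scanner stands straight in the socket at the same height as in the starting picture (right-hand crops), with the fingers clear. Now to above the handle post.

Emit:
jog_arm(
  commands=[
    {"dx":0,"dy":0,"dz":0,"ax":0,"ay":0,"az":8.3,"fingers":0.2},
    {"dx":0,"dy":0,"dz":0,"ax":0,"ay":0,"az":8.4,"fingers":0.2},
    {"dx":0,"dy":0,"dz":0,"ax":0,"ay":0,"az":8.3,"fingers":0.2},
    {"dx":0.4,"dy":-2.5,"dz":0,"ax":0,"ay":0,"az":0,"fingers":0.2},
    {"dx":0.7,"dy":-5,"dz":0,"ax":0,"ay":0,"az":0,"fingers":0.2},
    {"dx":0.7,"dy":-5,"dz":0,"ax":0,"ay":0,"az":0,"fingers":0.2},
    {"dx":0.7,"dy":-5,"dz":0,"ax":0,"ay":0,"az":0,"fingers":0.2},
    {"dx":0.7,"dy":-5,"dz":0,"ax":0,"ay":0,"az":0,"fingers":0.2},
    {"dx":0.7,"dy":-5,"dz":0,"ax":0,"ay":0,"az":0,"fingers":0.2},
    {"dx":0.7,"dy":-5,"dz":0,"ax":0,"ay":0,"az":0,"fingers":0.2},
    {"dx":0.7,"dy":-5,"dz":0,"ax":0,"ay":0,"az":0,"fingers":0.2},
    {"dx":0.6,"dy":-3.1,"dz":0,"ax":0,"ay":0,"az":0,"fingers":0.2},
    {"dx":0,"dy":0,"dz":0,"ax":0,"ay":0,"az":0,"fingers":0.2},
    {"dx":0,"dy":0,"dz":0,"ax":0,"ay":0,"az":0,"fingers":0.2},
  ],
)

```text
t: 15.85
eef_pos: [0.6245, 0.0928, 0.2293]
ee_rot: [3.116, -0.394, -0.004]
ft_force: [-0.8, 0.5, -0.8]
finger_gap: 0.055
finger_force: 0.0
```

```bash
python3 - <<'E'
from h import *
i=optics.camera_info('wrist'); im=optics.snapshot('wrist'); np.save('pics/w6.npy',im); np.savez('pics/w6.npz',**i)
s=robot.get_state(); print(s['t'],s['eef_pos'],s['ee_rot'],s['ft_force'],s['finger_gap'],s['joint_pos'])
u,v=proj(i,s['eef_pos']*[1,1,0]+[0,0,.088]); print('post expected',u,v)
print([proj(i,p) for p in([.648,.047,.035],[.661,.082,.03])])
c=im[70:260,130:385,::-1]; cv2.imwrite('pics/v6.png',cv2.resize(c,(765,570),interpolation=cv2.INTER_CUBIC))
E
```

```text
15.9 [0.62461675 0.09244655 0.22966661] [ 3.11607184e+00 -3.95177952e-01 -2.68799834e-03] [0.01315201 0.43925057 0.07173275] 0.055075848249339227 [-4.39045207e-02  3.05406844e-01  1.42795733e+00 -4.24504329e-04
  1.40998038e+00  1.77925189e+00]
post expected 254.61785324126768 186.77981933603598
[array([286.87960733, 148.11642863]), array([255.46684068, 144.40354389])]
```

View pics/v6.png

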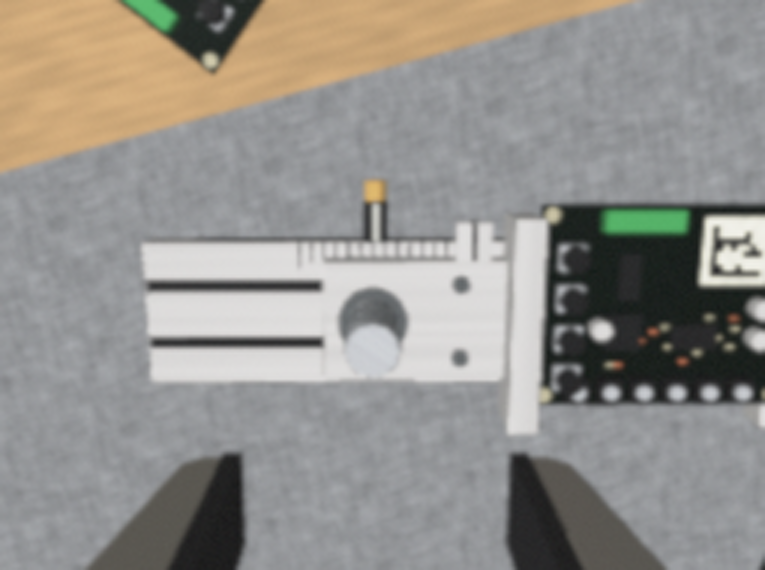

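The close view shows the post top at full-frame pixel (254,187), exactly where the TCP column projects. The cursor line is at crop (375,222) and the jaw's index line at crop (475,241). I'll measure the pull distance.

```bash
cat > gap.py <<'E'
from h import *
def cols(im,v0,v1,u0,u1,dark):
    g=cv2.cvtColor(im,cv2.COLOR_RGB2GRAY)[v0:v1,u0:u1].astype(float).mean(0); print(np.round(g).astype(int).tolist())
    w=(g.max()-g if dark else g-g.min()); k=int(np.argmax(w[2:-2]))+2; 
    w=w[k-2:k+3]-w[k-2:k+3].min(); return u0+k-2+(w*np.arange(5)).sum()/w.sum()
E
python3 - <<'E'
from gap import *
im=np.load('pics/w6.npy'); i=np.load('pics/w6.npz')
up=cols(im,146,156,284,293,True); uc=cols(im,139,148,251,259,False); print(up,uc)
M=i['cam_to_world']; ex=np.array([-.2487,-.9686,0])
P=onplane(i,up,150.5,.035); C=onplane(i,uc,144,.03); print(P,C,'pull mm',(P-C)@ex*1e3)
s=robot.get_state(); print('ptr-post along x',(P-s['eef_pos'])@ex)
for h in(0,.4,-.4):
    a=np.radians(-104.4+h); print(h,(P-C)@[np.cos(a),np.sin(a),0])
E
```

```text
[223, 222, 213, 164, 140, 188, 216, 219, 218]
[91, 60, 100, 171, 193, 150, 83, 77]
287.8114754098361 254.80173433188807
[0.64498446 0.04655244 0.035     ] [0.66166118 0.08265081 0.03      ] pull mm 39.112381746035304
ptr-post along x 0.0393875851990947
0 0.039111605241308633
0.4 0.039060558161493786
-0.4 0.03916074607666226
```

Emit:
jog_arm(
  commands=[
    {"dx":0,"dy":0,"dz":2,"ax":0,"ay":0,"az":0,"fingers":0},
    {"dx":0,"dy":0,"dz":4,"ax":0,"ay":0,"az":0,"fingers":0},
    {"dx":0,"dy":0,"dz":4,"ax":0,"ay":0,"az":0,"fingers":0},
    {"dx":0,"dy":0,"dz":3,"ax":0,"ay":0,"az":0,"fingers":0},
    {"dx":0,"dy":0,"dz":2,"ax":0,"ay":0,"az":0,"fingers":0},
    {"dx":0,"dy":0,"dz":1.2,"ax":0,"ay":0,"az":0,"fingers":0},
    {"dx":0,"dy":0,"dz":0,"ax":0,"ay":0,"az":0,"fingers":0},
  ],
)

```text
t: 16.77
eef_pos: [0.6249, 0.0933, 0.068]
ee_rot: [3.117, -0.394, -0.002]
ft_force: [0.7, -0.6, 0.9]
finger_gap: 0.0457
finger_force: 0.0
```

Emit:
jog_arm(
  commands=[
    {"dx":0,"dy":0,"dz":0,"ax":0,"ay":0,"az":0,"fingers":-1},
    {"dx":0,"dy":0,"dz":0,"ax":0,"ay":0,"az":0,"fingers":-1},
    {"dx":0,"dy":0,"dz":0,"ax":0,"ay":0,"az":0,"fingers":-1},
    {"dx":0,"dy":0,"dz":0,"ax":0,"ay":0,"az":0,"fingers":-1},
  ],
  newtons=40,
)

```text
t: 17.27
eef_pos: [0.6258, 0.0934, 0.0695]
ee_rot: [3.117, -0.393, 0.002]
ft_force: [-1.5, -0.1, 2.3]
finger_gap: 0.0195
finger_force: 40.0
```

Emit:
jog_arm(
  commands=[
    {"dx":0,"dy":-0.3,"dz":0,"ax":0,"ay":0,"az":0,"fingers":-1},
    {"dx":0,"dy":-0.5,"dz":0,"ax":0,"ay":0,"az":0,"fingers":-1},
    {"dx":0,"dy":-0.5,"dz":0,"ax":0,"ay":0,"az":0,"fingers":-1},
    {"dx":0,"dy":-0.5,"dz":0,"ax":0,"ay":0,"az":0,"fingers":-1},
    {"dx":0,"dy":-0.5,"dz":0,"ax":0,"ay":0,"az":0,"fingers":-1},
    {"dx":0,"dy":-0.5,"dz":0,"ax":0,"ay":0,"az":0,"fingers":-1},
    {"dx":0,"dy":-0.4,"dz":0,"ax":0,"ay":0,"az":0,"fingers":-1},
    {"dx":0,"dy":-0.3,"dz":0,"ax":0,"ay":0,"az":0,"fingers":-1},
    {"dx":0,"dy":-0.2,"dz":0,"ax":0,"ay":0,"az":0,"fingers":-1},
    {"dx":0,"dy":0,"dz":0,"ax":0,"ay":0,"az":0,"fingers":-1},
    {"dx":0,"dy":0,"dz":0,"ax":0,"ay":0,"az":0,"fingers":-1},
  ],
)

```text
t: 18.65
eef_pos: [0.6346, 0.1278, 0.0694]
ee_rot: [3.114, -0.393, -0.0]
ft_force: [-3.1, -5.9, 6.0]
finger_gap: 0.0192
finger_force: 40.0
```

```bash
python3 - <<'E'
from h import *
i=optics.camera_info('wrist'); im=optics.snapshot('wrist'); np.save('pics/w7.npy',im); np.savez('pics/w7.npz',**i)
s=robot.get_state(); print(s['t'],s['eef_pos'],s['ee_rot'],s['ft_force'],s['finger_gap'],s['finger_force'])
u,v=map(int,proj(i,[.66,.083,.032])); print(u,v)
u=min(max(u,80),430); v=max(v,60); print(u-80,v-60)
cv2.imwrite('pics/v7.png',cv2.resize(im[v-60:v+60,u-80:u+80,::-1],(800,600),interpolation=cv2.INTER_CUBIC))
E
```

```text
18.7 [0.63457121 0.12780567 0.06944167] [ 3.11414956e+00 -3.93346010e-01 -6.97670148e-05] [-3.35222245 -6.06752389  6.50936963] 0.01937487899252706 40.007203817367554
310 172
230 112
```

View pics/v7.png

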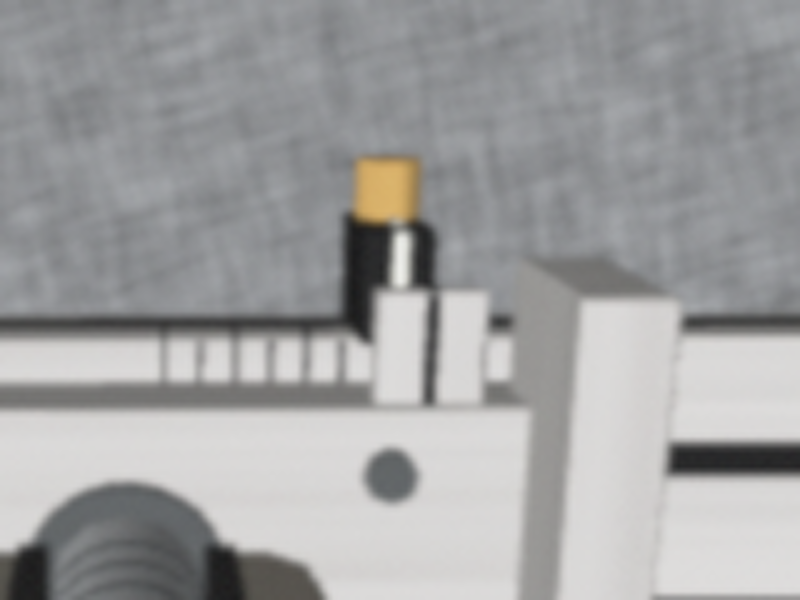

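The index line (crop 431,345) sits a little right of the cursor line (crop 401,255), so a few millimetres are left to pull.

```bash
cat > meas.py <<'E'
from gap import *
def meas(im,i,up,uc,vp=(172,190),vc=(158,168)):
    R=i['cam_to_world']; a=np.radians(-104.4); ex=np.array([np.cos(a),np.sin(a),0])
    p=cols(im,*vp,up-4,up+5,True); c=cols(im,*vc,uc-3,uc+4,False); print(p,c)
    P=onplane(i,p,np.mean(vp)-.5,.035); C=onplane(i,c,np.mean(vc)-.5,.03)
    print(P,C,'to go mm',(P-C)@ex*1e3)
E
python3 - <<'E'
from meas import *
meas(np.load('pics/w7.npy'),np.load('pics/w7.npz'),316,310)
i=np.load('pics/w7.npz'); 
for u,v,z in((305,174,.035),(327.3,174,.035),(300,185,.022),(309.8,163,.03)): print(onplane(i,u,v,z))
E
```

```text
[217, 211, 175, 115, 86, 135, 189, 212, 215]
[73, 144, 211, 223, 187, 112, 56]
315.8041958041958 309.72404027690374
[0.65440738 0.08084667 0.035     ] [0.66609123 0.08158504 0.03      ] to go mm 3.6208250105725064
[0.66044351 0.08683793 0.035     ]
[0.65680148 0.072707   0.035     ]
[0.65050705 0.09029226 0.022     ]
[0.66575047 0.0816036  0.03      ]
```

Emit:
jog_arm(
  commands=[
    {"dx":0,"dy":-0.2,"dz":0,"ax":0,"ay":0,"az":0,"fingers":-1},
    {"dx":0,"dy":-0.17,"dz":0,"ax":0,"ay":0,"az":0,"fingers":-1},
    {"dx":0,"dy":0,"dz":0,"ax":0,"ay":0,"az":0,"fingers":-1},
    {"dx":0,"dy":0,"dz":0,"ax":0,"ay":0,"az":0,"fingers":-1},
    {"dx":0,"dy":0,"dz":0,"ax":0,"ay":0,"az":0,"fingers":-1},
  ],
)

```text
t: 19.32
eef_pos: [0.6355, 0.1313, 0.0694]
ee_rot: [3.114, -0.393, -0.0]
ft_force: [-3.9, -5.8, 5.9]
finger_gap: 0.0195
finger_force: 40.0
```

```bash
python3 - <<'E'
from meas import *
i=optics.camera_info('wrist'); im=optics.snapshot('wrist'); np.save('pics/w8.npy',im); np.savez('pics/w8.npz',**i)
s=robot.get_state(); print(s['t'],s['eef_pos'],s['ft_force'],s['finger_gap'])
u=int(round(proj(i,[.66609,.08158,.03])[0])); print(u)
meas(im,i,316,u)
S=optics.snapshot('side'); C=optics.snapshot('scene')
u=[np.array(proj(optics.camera_info(n),[.61,-.03,.04])).astype(int) for n in('side','scene')]
c=[x[v[1]-50:v[1]+50,v[0]-65:v[0]+65,::-1] for x,v in zip((S,C),u)]
cv2.imwrite('pics/v8.png',np.vstack([np.hstack([cv2.resize(x,(390,300),interpolation=cv2.INTER_CUBIC) for x in c]),cv2.resize(im[120:220,200:460,::-1],(780,300),interpolation=cv2.INTER_CUBIC)]))
E
```

```text
19.375 [0.63546149 0.13129784 0.06942989] [-3.36378026 -6.16750264  6.46124222] 0.019189304581556647
315
[216, 210, 174, 114, 86, 133, 188, 212, 215]
[51, 115, 199, 224, 213, 153, 80]
315.81117927743696 315.27206106870227
[0.65528872 0.08434063 0.035     ] [0.66605318 0.08151056 0.03      ] to go mm -0.06415481790253946
```

View pics/v8.png

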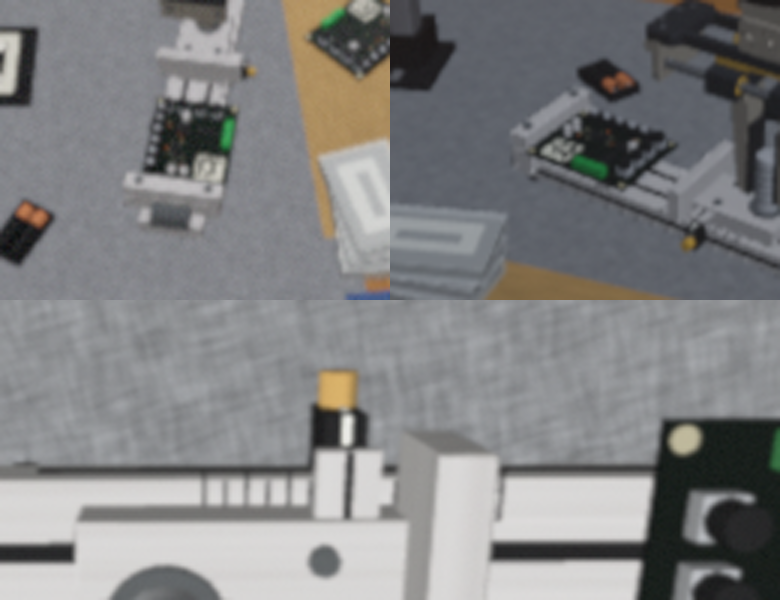

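The jaw's index line (348,485) is level with the cursor's white line (347,430), to within 0.1 mm. The board still lies on its rests and the grip is holding, so I'm handing in.

```bash
python3 -c "
from workcell import order
print(order.finish_job())"
```

```text
the job is handed in; nothing more can be done
None
```

I held the scanner about 4 cm above the board's label for 2.5 s and stood it back in its stand; the jaw is now held with its index line within about 0.1 mm of the mark, the board is still on its rests, and the job was handed in at about 19.5 s (no verdict came back).

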